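# Put the seasonings back in the rack by height

### The job

Stand the pepper mill, the steel shaker, the cork-stoppered jar and the small green tin in the wooden rack in order of height: the tallest in the widest hole and so on down the row, the shortest in the narrowest hole. Lower each one upright through its hole until it stands on the rack's bottom board, without dropping it or knocking any of them over, and leave the garlic and the timer where they are.

Things in the scene. Friction and masses are not known exactly. Their poses are not given: they have to be found in the camera images.
- rack: Low pale-wood rack, 88 x 280 mm, fixed; turned any way. Bottom board (top 12 mm up; things stand on it) and upper board (top 30 mm up) with four round holes in a row. Origin at worktop level under its centre, z up, y along the row towards the widest hole. Hole centres, widest to narrowest: rack x = 0, y = +96, +21.5, -45.5, -108 mm; diameters 72, 57, 57, 48 mm (middle two equal)
- pepper_mill: Turned wooden pepper mill, 170 mm tall, 58 mm across the foot, with a round head about 50 mm across (widest about 140 mm up) and a small knob on top. Origin at the centre of its underside, z up; round, starts upright on the worktop.
- steel_shaker: Plain round stainless steel shaker with a domed sieve top, 118 mm tall, 42 mm in diameter with straight sides up to 94 mm; it stands near the garlic (not one of the bottles at the back wall). Origin at the centre of its underside, z up; starts upright on the worktop.
- cork_jar: Squat white stoneware jar with thin blue bands near the foot and a cork stopper, 80 mm tall in all, 44 mm in diameter with straight sides from 5 to 55 mm up; the stopper is stuck fast. Origin at the centre of its underside, z up; starts upright on the worktop.
- green_tin: Small round green tin with a white cap, 49 mm tall, 32 mm in diameter (take it below the cap: the top 7 mm gives no hold). Origin at the centre of its underside, z up; starts upright on the worktop.
- garlic: A loose garlic bulb, 53 mm across and 53 mm tall, standing among the seasonings; not to be disturbed. Origin at its underside.
- timer: A loose red and white wind-up kitchen timer, 67 mm across and 50 mm tall, on the worktop; not to be disturbed. Origin at the centre of its underside.
There are look-alikes about, which are no part of the job. Leave any purple look-alike of the green_tin alone.

How it is judged:
At the end, for the whole second after the job is handed in: From the widest hole to the narrowest: pepper mill, steel shaker, cork-stoppered jar, green tin; each on the bottom board (underside 8 to 17 mm above the worktop), within 11 mm of its hole's centre along and across the rack, within 0.1 rad of upright, let go and at rest (y of pepper_mill in the frame of rack between 0.085 and 0.107 m and x of pepper_mill in the frame of rack between -0.011 and 0.011 m and height (world z) of pepper_mill between 0.008 and 0.017 m and angle between each of pepper_mill, steel_shaker, cork_jar, green_tin's own z axis and vertical below 0.1 rad and linear speed of each of pepper_mill, steel_shaker, cork_jar, green_tin below 0.02 m/s and y of steel_shaker in the frame of rack between 0.0105 and 0.0325 m and x of steel_shaker in the frame of rack between -0.011 and 0.011 m and height (world z) of steel_shaker between 0.008 and 0.017 m and y of cork_jar in the frame of rack between -0.0565 and -0.0345 m and x of cork_jar in the frame of rack between -0.011 and 0.011 m and height (world z) of cork_jar between 0.008 and 0.017 m and y of green_tin in the frame of rack between -0.119 and -0.097 m and x of green_tin in the frame of rack between -0.011 and 0.011 m and height (world z) of green_tin between 0.008 and 0.017 m); the robot touches nothing.
It fails at once if one of the four is dropped (falls free at more than 0.7 m/s, about 25 mm) ((linear speed of pepper_mill above 0.7 m/s and contact force between each of the fingers, the arm and pepper_mill below 0.05 N) or (linear speed of steel_shaker above 0.7 m/s and contact force between each of the fingers, the arm and steel_shaker below 0.05 N) or (linear speed of cork_jar above 0.7 m/s and contact force between each of the fingers, the arm and cork_jar below 0.05 N) or (linear speed of green_tin above 0.7 m/s and contact force between each of the fingers, the arm and green_tin below 0.05 N)).
It fails at once if one of the four is knocked over (tilts more than 1 rad) (angle between any of pepper_mill, steel_shaker, cork_jar, green_tin's own z axis and vertical above 1 rad).
It fails at once if the garlic is moved by more than 25 mm (distance of garlic from where it was at the start of the episode above 0.025 m).
It fails at once if the timer is moved by more than 25 mm (distance of timer from where it was at the start of the episode above 0.025 m).
It also fails if it takes over 115 s, if anything falls off the work surface, if the arm or the gripper's body presses on something with over 40 N, if the wrist force passes 120 N, or if a joint passes its speed limit or range.

### The arm

A 6-joint arm with a two-finger parallel gripper is mounted at the origin on a cart in front of the work surface, level with it; the furniture and walls round the work are solid. World frame = base frame: x ahead of the robot, y to its left, z up, the work surface at z = 0. Lengths are in m, angles in rad, forces in N, time in s.
With the tool pointing down it reaches from about 0.325 to 0.775 m from the base axis. Payload 5.5 kg.
Tool frame: the origin (TCP) lies midway between the tips of the shut fingers; the grasp point (between the pads) lies 19 mm behind it; z points along the fingers, y is the line along which they close (so a half turn about z gives the same grasp; the last joint's range is limited). The gripper opens to 85 mm and grips with 20 to 120 N. Pads are 22 mm wide; open, the fingers measure 114 mm over their backs; the gripper's body (76 mm by 85 mm) begins 54 mm behind the grasp point. The pads swing forward as they close: fully open they stand 13 mm farther back than shut.
Start: joints at [1.074, 0.091, 1.231, -0, 1.82, -0.057], TCP at [0.255, 0.543, 0.231] pointing down, gripper open.
Joint ranges: [-2.87, 2.87], [-0.86, 2.18], [0.17, 2.46], [-1.51, 4.65], [0.06, 2.69], [-2.65, 2.65]. Speed limits (rad/s): [2.57, 2.57, 3.01, 3.14, 3.14, 3.14].

### API

Orientations are given as a unit quaternion [w, x, y, z].
In Python, from workcell import sensors, viewer, workorder gives the robot as it stands. The module is installed in compiled form; this text tells all that it offers.
- The arm moves only by the tool drive_tool, never from a script. Its argument "increments" is a list of rows, each a list of 7 numbers: the shift along the tool's x, y, z in mm, then the turn, a rotation vector about the tool's x, y, z in degrees, then the closure, from 0 (fully open) to 1 (shut). In form: [[tx, ty, tz, wx, wy, wz, claw], ...]. A call has 1 to 8 rows; each row shifts and turns the commanded pose from where the row before left it, along the tool's axes as they then stand; what a row does not reach is not made up. A row lasts 1/12 s, in which the tool goes at most 41.7 mm and 7.16 degrees, less where a joint would pass 70% of its speed; a pose out of reach is approached as far as the arm can. A call with a gripper value outside its range is refused whole. The fingers move at their own pace and stop on an object; the grip force is fixed at half the most. Time passes only in rows, so rows that do not move let the fingers close. It gives the time, the measured TCP pose, the force, the opening and the grip force at its end, in the units of the state.
- sensors.get_state(): the state, without advancing time (a new reading comes with each control period).
- viewer.grab_frame(name): name is "scene" or "top" or "wrist"; returns the picture (400x640x3 uint8, red, green, blue); there is no depth.
- viewer.camera_model(name): a dict with "intrinsics" (3x3 intrinsics, pixels), "k1" (the pictures are not rectified: a ray, as slopes to the right and down, at radius r is drawn at 1 + k1 r^2 times it, then the intrinsics apply), "R" (3x3) and "t" (3): a world point X has camera coordinates R X + t. Camera axes: x right, y down, z forward; pixel columns grow to the right and rows downward; lengths in m; the calibration is good to about 2 mm. A picture is of the moment at which its call begins: read the wrist's pose just before it. camera_model takes no time and is no camera call; for the wrist camera it gives the pose at the moment of the call.
- workorder.hand_in(): hands the job in; it is judged then, once.
The state is a dict: "time": time; "qpos": joint angles; "qd": joint speeds; "effort": joint torques, N m; "ee_pos": TCP position; "orientation": TCP orientation; "wrist_force": force on the tool from outside, world axes, zero at the start; "ft_torque": the same for the moment, N m; "gripper_width": opening from 0.0 (shut) to 1.0 (fully open); "grip_force": force on a finger pad.
Only numpy, scipy, OpenCV 4.12 (cv2) and the standard library are available. Lean on these libraries where they do the work, as an engineer would, in place of code of your own. Each camera call takes 0.05 s, during which the arm holds its last target. There are 200 camera calls.

## Working session

There is one attempt and no reset: what is moved stays moved. The work goes in short steps, Python scripts to look and compute and a tool call to move; the robot and the scene stay as the last step left them, time stands still between calls to the robot, and variables do not carry over. Pictures are saved under pics/ and viewed, at most 16 in all, crops included, and the job is handed in when it is done.

Besides the shell and the picture viewer there is one more tool, called after "Request:" as name(argument=value, ...), one argument or row to a line, values as JSON. drive_tool: Moves the arm, as the interface text tells. Its arguments: {"type":"object","properties":{"increments":{"type":"array"}},"required":["increments"]}

```bash
mkdir -p pics
python3 - <<'E'
from workcell import sensors, viewer
import cv2, numpy as np
for n in ["scene","top"]:
    f=viewer.grab_frame(n); cv2.imwrite(f"pics/{n}0.png",f[:,:,::-1])
    m=viewer.camera_model(n); print(n,np.round(m["intrinsics"],1).tolist(),m["k1"],(-np.array(m["R"]).T@m["t"]).round(3),np.round(m["R"],3).tolist())
print(sensors.get_state())
E
```

```text
scene [[363.4, 0.0, 312.0], [0.0, 363.4, 194.9], [0.0, 0.0, 1.0]] -0.07711105350126038 [-0.076 -0.496  0.733] [[0.701, -0.713, 0.007], [-0.451, -0.451, -0.771], [0.553, 0.537, -0.637]]
top [[369.4, 0.0, 316.3], [0.0, 369.4, 197.1], [0.0, 0.0, 1.0]] 0.013526491439895169 [0.502 0.046 0.971] [[-0.001, -0.999, -0.038], [-0.999, 0.002, -0.033], [0.033, 0.038, -0.999]]
{'time': 0.1, 'qpos': array([ 1.07428944e+00,  9.17825520e-02,  1.23175869e+00, -4.03033522e-05,
        1.81980949e+00, -5.67002055e-02]), 'qd': array([-0.00099457, -0.00022897, -0.00227131,  0.00065349, -0.00071052,
        0.00227251]), 'effort': array([ 1.90461004e-03, -4.60213673e+01, -4.19221365e+01, -1.16965666e-04,
        1.04457504e-02,  8.22066937e-06]), 'ee_pos': array([0.25535105, 0.54266972, 0.23026838]), 'orientation': array([-2.21265239e-04,  2.18140036e-01,  9.75917082e-01, -8.50961960e-04]), 'wrist_force': array([-0.41526389,  0.56467679,  0.00710502]), 'ft_torque': array([ 0.00083981, -0.04275234,  0.02964617]), 'grip_force': 0.0, 'gripper_width': 0.9991274647279421}
```

View pics/scene0.png

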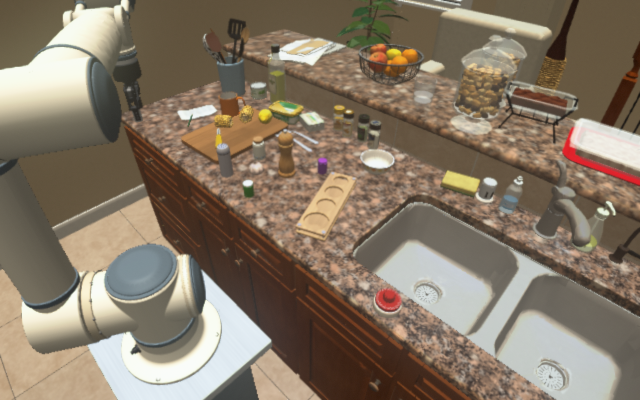

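View pics/top0.png

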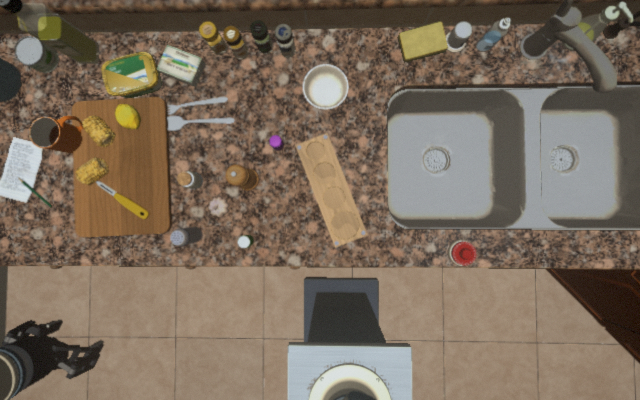

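The scene view shows the rack centre at about (327,205), the mill (286,155), the shaker (224,160), the jar (259,148) and the tin (248,188). In the top view they sit at the rack (332,190), mill (240,176), shaker (180,237), jar (187,179), tin (244,242), garlic (217,206), timer (462,253) and purple tin (276,142).

```bash
cat > h.py <<'E'
import numpy as np, cv2
from workcell import sensors, viewer
def model(n):
    m=viewer.camera_model(n); return {k:np.array(v) for k,v in m.items()}
def ray(m,px):
    K=m["intrinsics"]; d=(np.array(px,float)-K[:2,2])/[K[0,0],K[1,1]]
    u=d.copy()
    for _ in range(20): u=d/(1+m["k1"]*(u@u))
    R=m["R"]; return -R.T@m["t"], R.T@np.r_[u,1]
def onz(m,px,z):
    c,d=ray(m,px); return c+d*(z-c[2])/d[2]
def proj(m,X):
    p=m["R"]@np.array(X,float)+m["t"]; u=p[:2]/p[2]; u=u*(1+m["k1"]*(u@u)); K=m["intrinsics"]
    return u*[K[0,0],K[1,1]]+K[:2,2]
E
python3 - <<'E'
from h import *
m=model("top"); f=cv2.imread("pics/top0.png")
for n,p,z in [("mill",(237,175),.15),("shaker",(178,238),.118),("jar",(187,179),.08),("tin",(244,242),.049),("garlic",(217,206),.03),("timer",(462,253),.04)]:
    print(n,onz(m,p,z).round(3))
hsv=cv2.cvtColor(f,cv2.COLOR_BGR2HSV)
w=((hsv[...,0]>10)&(hsv[...,0]<24)&(hsv[...,1]>70)&(hsv[...,2]>130)).astype(np.uint8)
w[:,:290]=0;w[:,372:]=0;w[:125]=0;w[252:]=0
w=cv2.morphologyEx(w,cv2.MORPH_OPEN,np.ones((3,3)))
cs,_=cv2.findContours(w,0,1); c=max(cs,key=cv2.contourArea); r=cv2.minAreaRect(c); b=cv2.boxPoints(r)
B=np.array([onz(m,q,.03)[:2] for q in b]); print(r,"\n",B.round(4),B.mean(0), np.linalg.norm(B-np.roll(B,1,0),axis=1))
o=cv2.resize(f[120:260,150:390],None,fx=3.3,fy=3.3,interpolation=cv2.INTER_CUBIC)
s=cv2.imread("pics/scene0.png")[110:250,180:380]; cv2.imwrite("pics/c0.png",o)
cv2.imwrite("pics/c1.png",cv2.resize(s,None,fx=4,fy=4,interpolation=cv2.INTER_CUBIC))
E
```

```text
mill [0.579 0.256 0.15 ]
shaker [0.435 0.401 0.118]
jar [0.576 0.396 0.08 ]
tin [0.42  0.262 0.049]
garlic [0.51  0.337 0.03 ]
timer [ 0.394 -0.278  0.04 ]
((334.1974182128906, 187.59962463378906), (113.2736587524414, 47.121097564697266), 71.7749252319336) 
 [[ 0.6765  0.1389]
 [ 0.7136  0.0241]
 [ 0.4392 -0.0645]
 [ 0.4018  0.0485]] [0.5577842  0.03671264] [0.28925258 0.12061199 0.28825764 0.11903867]
```

View pics/c0.png

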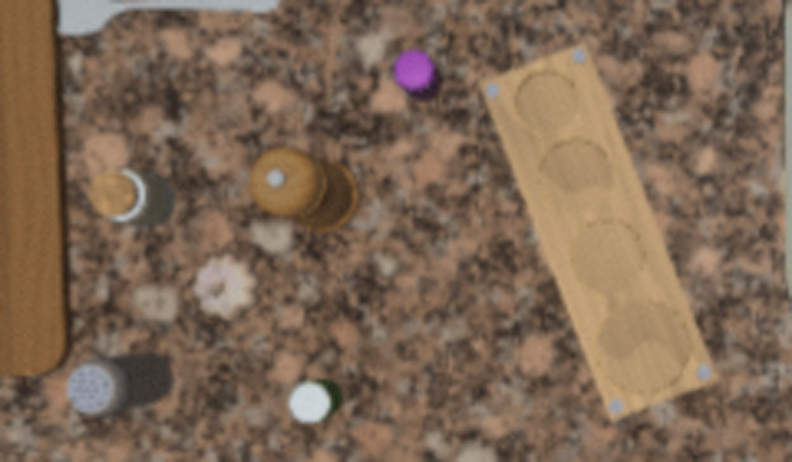

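View pics/c1.png

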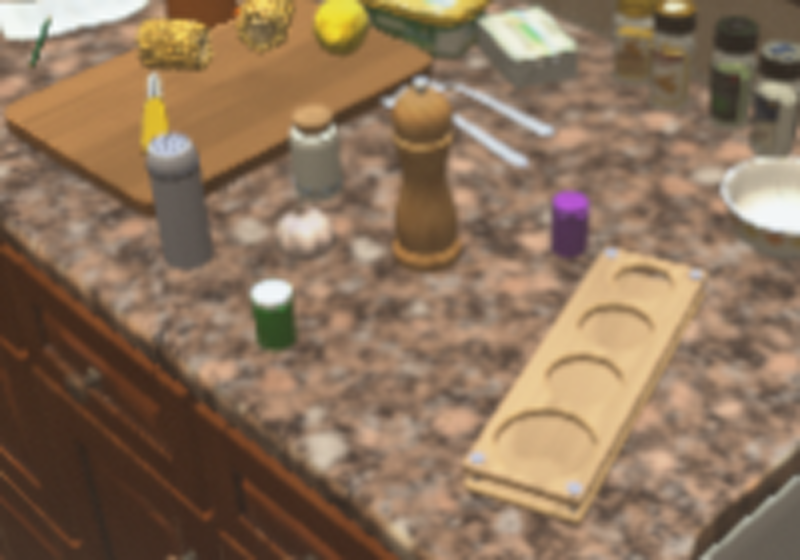

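The top crop shows the mill knob at (275,178), shaker top (92,388), cork (115,195) and tin cap (311,402). The rack's outer corners are at (487,83), (583,47), (714,382) and (613,418), with the widest hole nearest the robot. The scene crop shows the same things, with the mill knob at (421,83) and the rack corners at (612,250), (704,274), (578,500) and (468,462).

Run:
```python
from h import *
t=model("top"); s=model("scene")
T=lambda p:(np.array(p)+.5)/3.3-.5+[150,120]
S=lambda p:(np.array(p)+.5)/4-.5+[180,110]
def tri(p,q):
    c1,d1=ray(t,p);c2,d2=ray(s,q)
    a=np.linalg.lstsq(np.c_[d1,-d2],c2-c1,rcond=None)[0]
    return (c1+a[0]*d1),(c2+a[1]*d2)
for n,p,q,z in [("mill",(275,178),(421,83),.168),("shaker",(92,388),(172,146),.116),("jar",(115,194),(313,116),.079),("tin",(311,402),(272,294),.049)]:
    a,b=tri(T(p),S(q)); print(n,"tri",a.round(3),b.round(3),"top",onz(t,T(p),z)[:2].round(4),"scene",onz(s,S(q),z)[:2].round(4))
for nm,m,P in [("top",t,[T(p) for p in [(487,83),(583,47),(714,382),(613,418)]]),("scene",s,[S(p) for p in [(612,250),(704,274),(578,500),(468,462)]])]:
    B=np.array([onz(m,p,.03)[:2] for p in P]); c=B.mean(0); u=(B[2]+B[3]-B[0]-B[1]); u/=np.linalg.norm(u)
    print(nm,B.round(3).tolist(),"c",c.round(4),"u",u.round(4),np.linalg.norm(B-np.roll(B,1,0),axis=1).round(3),[(c+u*y).round(4).tolist() for y in (.096,.0215,-.0455,-.108)])
for p in [(546,97),(575,165),(608,254),(647,347)]: print("hole top",onz(t,T(p),.03)[:2].round(4))
print(onz(t,T((224,286)),.03), onz(s,S((304,235)),.03))
```

```text
mill tri [0.58  0.26  0.168] [0.579 0.261 0.168] top [0.5803 0.2599] scene [0.5789 0.2605]
shaker tri [0.436 0.406 0.11 ] [0.437 0.405 0.11 ] top [0.4368 0.4032] scene [0.4315 0.3966]
jar tri [0.578 0.403 0.079] [0.577 0.404 0.079] top [0.5775 0.4031] scene [0.5771 0.4035]
tin tri [0.421 0.264 0.045] [0.42  0.264 0.045] top [0.4213 0.2628] scene [0.4176 0.2599]
top [[0.667, 0.131], [0.695, 0.056], [0.436, -0.044], [0.408, 0.034]] c [0.5514 0.0442] u [-0.9346 -0.3556] [0.277 0.08  0.278 0.082] [[0.4617, 0.0101], [0.5313, 0.0366], [0.5939, 0.0604], [0.6523, 0.0826]]
scene [[0.665, 0.131], [0.693, 0.056], [0.437, -0.044], [0.41, 0.034]] c [0.5516 0.0443] u [-0.9335 -0.3585] [0.273 0.08  0.275 0.083] [[0.462, 0.0099], [0.5315, 0.0366], [0.594, 0.0606], [0.6524, 0.083]]
hole top [0.6559 0.0849]
hole top [0.6029 0.0625]
hole top [0.5339 0.0371]
hole top [0.4624 0.0074]
[0.50956172 0.33602377 0.03      ] [0.49968078 0.32602513 0.03      ]
```

Request:
drive_tool(
  increments=[
    [0,0,0,0,0,-5.8,0],
    [0,0,0,0,0,-5.8,0],
    [0,0,0,0,0,-5.8,0],
    [0,0,0,0,0,-5.8,0],
    [0,0,0,0,0,-5.8,0],
    [0,0,0,0,0,-5.8,0],
    [0,0,0,0,0,-5.8,0],
    [0,0,0,0,0,-5.8,0],
  ],
)

```text
time: 0.77
ee_pos: [0.2554, 0.5427, 0.2306]
orientation: [-0.0, -0.186, 0.982, -0.0]
wrist_force: [0.2, -0.1, 0.1]
gripper_width: 0.996
grip_force: 0.0
```

```bash
cat >> h.py <<'E'
from scipy.spatial.transform import Rotation as Ro
U=np.array([-.934,-.357]);V=np.array([-.357,.934]);C=np.array([.5515,.0442])
def go(x,y,z):
    s=sensors.get_state(); w,a,b,c=s["orientation"]; R=Ro.from_quat([a,b,c,w])
    d=R.inv().apply(np.array([x,y,z])-s["ee_pos"])*1000
    up=-R.as_matrix()[:,2]; ry=R.as_matrix()[:,1]
    print("t",round(s["time"],2),"pos",s["ee_pos"].round(4),"q",s["qpos"].round(2),"head",np.degrees(np.arctan2(ry[1],ry[0])).round(2),"zaxis",up.round(3),"d_tool",d.round(1))
E
python3 -c "
from h import *
go(.42,.2625,.2)"
```

```text
t 0.77 pos [0.2554 0.5427 0.2306] q [ 1.07  0.09  1.23  0.    1.82 -0.87] head 111.49 zaxis [0.001 0.001 1.   ] d_tool [ -50.6 -321.    30.8]
```

Request:
drive_tool(
  increments=[
    [-6.3,-40,0,0,0,0,0],
    [-6.3,-40,0,0,0,0,0],
    [-6.3,-40,0,0,0,0,0],
    [-6.3,-40,0,0,0,0,0],
    [-6.3,-40,0,0,0,0,0],
    [-6.3,-40,0,0,0,0,0],
    [-6.3,-40,10,0,0,0,0],
    [-6.3,-40,20,0,0,0,0],
  ],
)

```text
time: 1.43
ee_pos: [0.418, 0.2639, 0.2047]
orientation: [0.002, -0.184, 0.983, 0.001]
wrist_force: [0.9, 0.8, -0.4]
gripper_width: 1.0
grip_force: 0.0
```

Request:
drive_tool(
  increments=[
    [0,0,0,0,0,0,0],
    [0,0,0,0,0,0,0],
  ],
)

```text
time: 1.6
ee_pos: [0.4168, 0.2636, 0.2011]
orientation: [-0.002, -0.182, 0.983, -0.0]
wrist_force: [0.2, 0.4, -0.1]
gripper_width: 1.003
grip_force: 0.0
```

Run:
```python
from h import *
go(.42,.2625,.015)
m=model("wrist"); f=viewer.grab_frame("wrist")[:,:,::-1].copy()
print("cam",(-m["R"].T@m["t"]).round(3))
for n,P in dict(tin=(.4205,.2625,.049),mill=(.58,.26,.168),shaker=(.436,.4035,.116),hole=(.4617,.01,.03)).items(): print(n,proj(m,P).round(0))
p=proj(m,(.4205,.2625,.049)); cv2.circle(f,tuple(int(v) for v in p),4,(0,0,255),1)
cv2.imwrite("pics/w1.png",f)
```

```text
t 1.6 pos [0.4168 0.2636 0.2011] q [ 0.49 -0.2   1.56  0.    1.78 -1.44] head 110.96 zaxis [0.003 0.001 1.   ] d_tool [ -3.2  -2.2 186.1]
cam [0.353 0.24  0.346]
tin [322. 186.]
mill [233. 441.]
shaker [491. 292.]
hole [ 49. 126.]
```

View pics/w1.png

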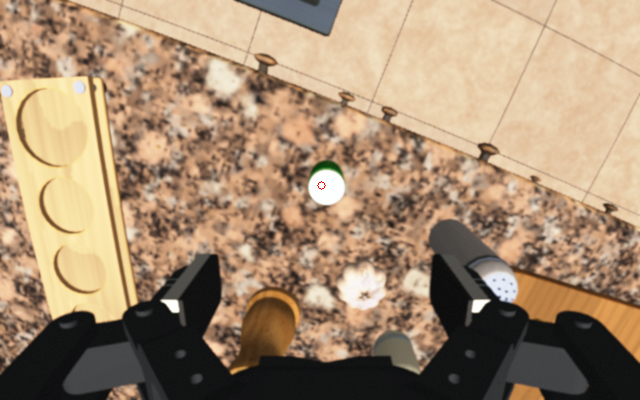

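The wrist view shows the tin's cap at about (327,187), against a predicted (322,186). The shaker dome is at about (500,285), predicted (491,292). I'll refine both.

Run:
```python
from h import *
m=model("wrist"); f=cv2.imread("pics/w1.png"); h=cv2.cvtColor(f,cv2.COLOR_BGR2HSV)
w=((h[...,1]<40)&(h[...,2]>225)).astype(np.uint8); w[:150]=0;w[215:]=0;w[:,:290]=0;w[:,360:]=0
w=cv2.morphologyEx(w,cv2.MORPH_CLOSE,np.ones((9,9)))
cs,_=cv2.findContours(w,0,1);c=max(cs,key=cv2.contourArea);(x,y),r=cv2.minEnclosingCircle(c);print(x,y,r)
print(m["intrinsics"][0,0],onz(m,(x,y),.049), 'edge', np.linalg.norm(onz(m,(x+r,y),.049)-onz(m,(x-r,y),.049)))
print("shaker",onz(m,(499,284),.114),"hole",onz(m,(55,126),.03))
```

```text
326.3999938964844 187.0 17.85395622253418
355.2803299450079 [0.42027166 0.26852667 0.049     ] edge 0.030829710856234874
shaker [0.42844577 0.40973659 0.114     ] hole [0.45998624 0.0169846  0.03      ]
```

Request:
drive_tool(
  increments=[
    [-3,1,30,0,0,0,0],
    [0,0,35,0,0,0,0],
    [0,0,35,0,0,0,0],
    [0,0,35,0,0,0,0],
    [0,0,30,0,0,0,0],
    [0,0,21,0,0,0,0],
    [0,0,0,0,0,0,0],
    [0,0,0,0,0,0,0],
  ],
)

```text
time: 2.32
ee_pos: [0.4179, 0.2686, 0.0166]
orientation: [-0.001, -0.185, 0.983, -0.0]
wrist_force: [1.4, 0.4, 1.0]
gripper_width: 0.999
grip_force: 0.0
```

Run:
```python
from h import *
go(.4203,.2655,.015)
cv2.imwrite("pics/w2.png",viewer.grab_frame("wrist")[:,:,::-1])
```

```text
t 2.32 pos [0.4179 0.2686 0.0166] q [ 0.5  -0.12  1.82  0.    1.44 -1.44] head 111.32 zaxis [0.002 0.001 1.   ] d_tool [-1.1 -3.7  1.6]
```

View pics/w2.png

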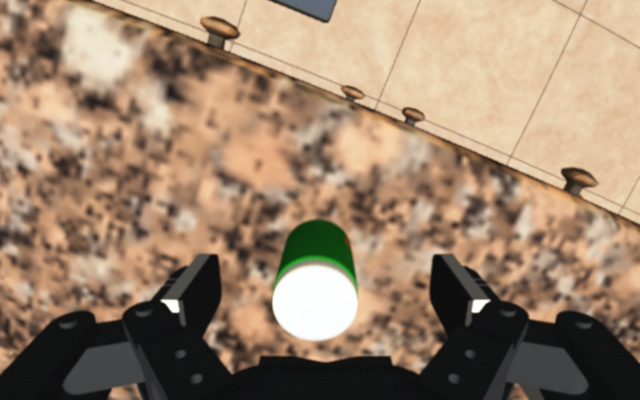

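The tin is centred at (315,300) and the open pads straddle (325), so it lies about 4 mm to the tool's -y side. I'll correct that and close.

Request:
drive_tool(
  increments=[
    [-1,-3.5,1.5,0,0,0,0],
    [0,0,0,0,0,0,0.5],
    [0,0,0,0,0,0,1],
    [0,0,0,0,0,0,1],
    [0,0,0,0,0,0,1],
    [0,0,0,0,0,0,1],
    [0,0,0,0,0,0,1],
    [0,0,0,0,0,0,1],
  ],
)

```text
time: 3.03
ee_pos: [0.4216, 0.2648, 0.0161]
orientation: [0.001, -0.184, 0.983, 0.0]
wrist_force: [-0.8, -0.3, 4.7]
gripper_width: 0.355
grip_force: 59.7
```

Run:
```python
from h import *
for y in (-.108,): h=C+U*y; go(h[0],h[1],.031)
```

```text
t 3.03 pos [0.4216 0.2648 0.0161] q [ 0.49 -0.12  1.82 -0.    1.44 -1.45] head 111.2 zaxis [-0.001 -0.001  1.   ] d_tool [-149.3 -253.2  -14.7]
```

Request:
drive_tool(
  increments=[
    [0,0,-20,0,0,0,1],
    [0,0,-30,0,0,0,1],
    [-10,-20,-30,0,0,0,1],
    [-20,-34,-10,0,0,0,1],
    [-20,-34,0,0,0,0,1],
    [-20,-34,0,0,0,0,1],
    [-20,-34,0,0,0,0,1],
    [-20,-34,0,0,0,0,1],
  ],
)

```text
time: 3.7
ee_pos: [0.5935, 0.1259, 0.1047]
orientation: [-0.0, -0.184, 0.983, 0.0]
wrist_force: [1.0, 0.4, -0.3]
gripper_width: 0.35
grip_force: 59.4
```

Request:
drive_tool(
  increments=[
    [-18,-31,0,0,0,0,1],
    [-15,-23,0,0,0,0,1],
    [-6,-9,0,0,0,0,1],
    [0,0,0,0,0,0,1],
    [0,0,0,0,0,0,1],
  ],
)

```text
time: 4.12
ee_pos: [0.6511, 0.0828, 0.1043]
orientation: [-0.001, -0.184, 0.983, 0.0]
wrist_force: [0.3, 0.2, -0.8]
gripper_width: 0.349
grip_force: 59.5
```

Run:
```python
from h import *
h=C+U*-.108; go(h[0],h[1],.031)
f=viewer.grab_frame("wrist")[:,:,::-1]; cv2.imwrite("pics/w3.png",f)
m=model("wrist"); print([proj(m,(*(C+U*y),.03)).round(0).tolist() for y in (.096,.0215,-.0455,-.108)])
```

```text
t 4.12 pos [0.6511 0.0828 0.1043] q [ 0.07  0.26  1.27  0.    1.62 -1.87] head 111.16 zaxis [ 0.002 -0.     1.   ] d_tool [-1.3 -0.6 73.3]
[[323.0, -153.0], [323.0, -9.0], [322.0, 112.0], [322.0, 211.0]]
```

View pics/w3.png

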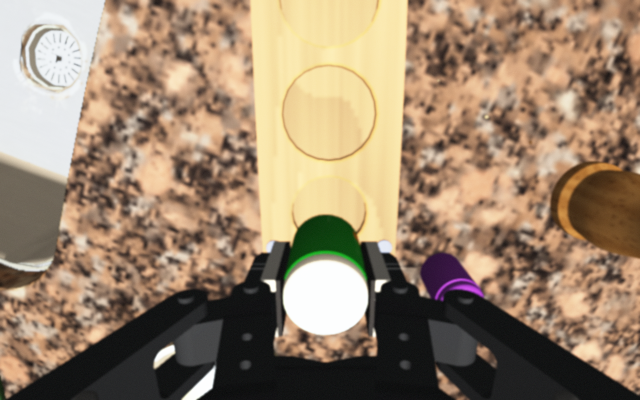

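The jar hole shows at (329,112), predicted (322,112). The pads and tin sit at column 327 against a model column of about 322, so most of that is wrist-camera bias. The estimate holds to about 1.5 mm, so I'll lower.

Request:
drive_tool(
  increments=[
    [-1,0.5,20,0,0,0,1],
    [0,0,20,0,0,0,1],
    [0,0,12,0,0,0,1],
    [0,0,8,0,0,0,1],
    [0,0,6,0,0,0,1],
    [0,0,4,0,0,0,1],
    [0,0,2,0,0,0,1],
    [0,0,0,0,0,0,1],
  ],
)

```text
time: 4.83
ee_pos: [0.6525, 0.0836, 0.0336]
orientation: [0.0, -0.184, 0.983, -0.0]
wrist_force: [-0.4, 0.1, -0.2]
gripper_width: 0.352
grip_force: 59.4
```

Run:
```python
from h import *
h=C+U*-.108; go(h[0],h[1],.031); print(sensors.get_state()["wrist_force"])
```

```text
t 4.83 pos [0.6525 0.0836 0.0336] q [ 0.08  0.29  1.36  0.    1.49 -1.87] head 111.21 zaxis [-0. -0.  1.] d_tool [ 0.4 -0.8  2.6]
[-0.38126009  0.07563257 -0.16638216]
```

Request:
drive_tool(
  increments=[
    [0,0,2,0,0,0,1],
    [0,0,1,0,0,0,1],
    [0,0,0,0,0,0,1],
    [0,0,0,0,0,0,0.5],
    [0,0,0,0,0,0,0.3],
    [0,0,0,0,0,0,0],
    [0,0,0,0,0,0,0],
    [0,0,0,0,0,0,0],
  ],
)

```text
time: 5.5
ee_pos: [0.6525, 0.0835, 0.0305]
orientation: [0.0, -0.184, 0.983, -0.0]
wrist_force: [0.7, 0.4, -0.3]
gripper_width: 0.996
grip_force: 0.0
```

Request:
drive_tool(
  increments=[
    [0,0,-15,0,0,0,0],
    [0,0,-35,0,0,0,0],
    [0,0,-35,0,0,0,0],
    [0,0,-35,0,0,0,0],
    [0,0,-35,0,0,0,0],
    [0,0,-20,0,0,0,0],
    [0,0,0,0,0,0,0],
  ],
)

```text
time: 6.08
ee_pos: [0.6543, 0.0837, 0.2132]
orientation: [0.006, -0.184, 0.983, -0.001]
wrist_force: [0.6, -0.3, 0.5]
gripper_width: 1.001
grip_force: 0.0
```

Run:
```python
from h import *
go(.5775,.4025,.2)
f=viewer.grab_frame("wrist")[:,:,::-1]; m=model("wrist")
g=viewer.grab_frame("top")[:,:,::-1]; t=model("top")
h=C+U*-.108; print("w pred cap",proj(m,(*h,.061)),"t pred",proj(t,(*h,.061)),"cx",m["intrinsics"][0,2])
o=np.hstack([f, cv2.resize(g[100:260,280:376],(240,400),interpolation=cv2.INTER_CUBIC)]); cv2.imwrite("pics/w4.png",cv2.resize(o,None,fx=.9,fy=.9))
```

```text
t 6.08 pos [0.6543 0.0837 0.2132] q [ 0.08  0.24  1.1   0.    1.79 -1.87] head 111.2 zaxis [-0.011 -0.001  1.   ] d_tool [-43.6 325.1  12.7]
w pred cap [324.24263905 179.60760186] t pred [315.46365161 148.41478823] cx 325.06062263633845
```

View pics/w4.png

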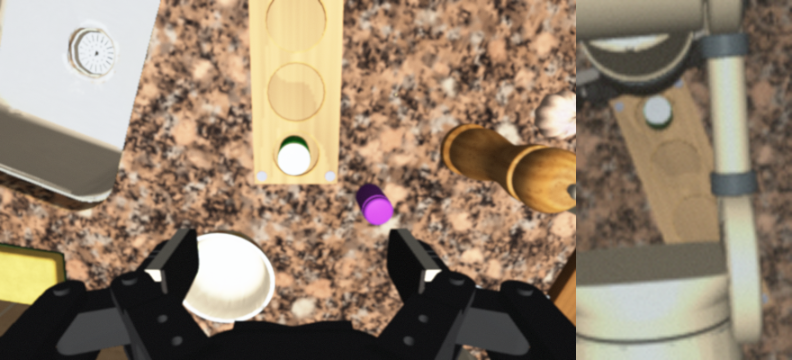

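The tin stands in its hole: the cap is at (293,155) and the hole centre at about (296,155), roughly 2 mm off. Next is the jar.

Request:
drive_tool(
  increments=[
    [-5,40,0,0,0,0,0],
    [-5,40,0,0,0,0,0],
    [-5,40,0,0,0,0,0],
    [-5,40,0,0,0,0,0],
    [-5,40,0,0,0,0,0],
    [-5,40,0,0,0,0,0],
    [-5,40,0,0,0,0,0],
    [-5,40,0,0,0,0,0],
  ],
)

```text
time: 6.85
ee_pos: [0.5725, 0.3977, 0.2022]
orientation: [-0.002, -0.184, 0.983, -0.001]
wrist_force: [0.2, -0.0, -0.7]
gripper_width: 1.0
grip_force: 0.0
```

Request:
drive_tool(
  increments=[
    [-2,5,30,0,0,0,0],
    [0,0,30,0,0,0,0],
    [0,0,0,0,0,0,0],
  ],
)

```text
time: 7.1
ee_pos: [0.5701, 0.4009, 0.1338]
orientation: [-0.008, -0.185, 0.983, -0.003]
wrist_force: [-1.7, -0.5, -3.2]
gripper_width: 1.001
grip_force: 0.0
```

Run:
```python
from h import *
go(.5775,.404,.027)
f=viewer.grab_frame("wrist")[:,:,::-1]; m=model("wrist")
print(proj(m,(.5775,.404,.08)),proj(m,(.5775,.404,0)));cv2.imwrite("pics/w5.png",f)
```

```text
t 7.1 pos [0.5701 0.4009 0.1338] q [ 0.56  0.37  1.08 -0.    1.71 -1.38] head 111.32 zaxis [0.014 0.009 1.   ] d_tool [ -9.7   0.6 106.7]
[325.79328902 229.86116494] [325.89513952 196.35507963]
```

View pics/w5.png

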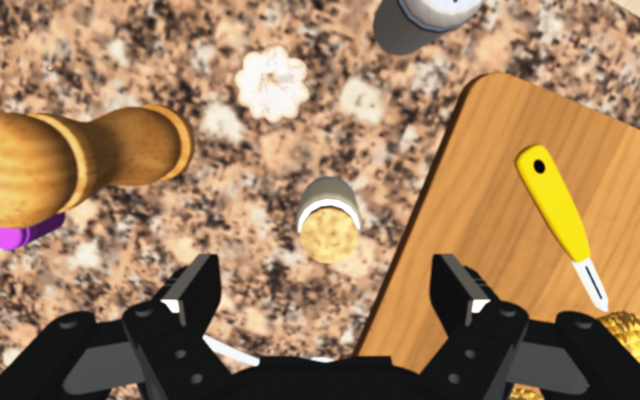

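The cork is at (330,236), against a predicted (326,230), so I'll go about 2 mm further in both axes and descend.

Request:
drive_tool(
  increments=[
    [-6,1.5,25,0,0,0,0],
    [-5,0,30,0,0,0,0],
    [0,0,25,0,0,0,0],
    [0,0,15,0,0,0,0],
    [0,0,8,0,0,0,0],
    [0,0,3,0,0,0,0],
    [0,0,0,0,0,0,0],
    [0,0,0,0,0,0,0],
  ],
)

```text
time: 7.82
ee_pos: [0.5846, 0.4074, 0.0417]
orientation: [0.001, -0.184, 0.983, 0.001]
wrist_force: [-0.2, 0.3, 0.5]
gripper_width: 1.002
grip_force: 0.0
```

Run:
```python
from h import *
go(.579,.405,.028); print(sensors.get_state()["wrist_force"])
f=viewer.grab_frame("wrist")[:,:,::-1]; cv2.imwrite("pics/w6.png",f[150:,100:540])
```

```text
t 7.82 pos [0.5846 0.4074 0.0417] q [ 0.56  0.43  1.17  0.    1.54 -1.38] head 111.19 zaxis [-0.003 -0.002  1.   ] d_tool [ 6.2 -0.2 13.7]
[-0.23748506  0.33036041  0.52760037]
```

View pics/w6.png

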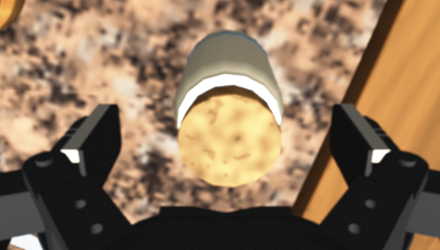

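The jar is at column 230 between pads centred at 225, about 2 mm to +y. I'll correct that, descend and close.

Request:
drive_tool(
  increments=[
    [5,1.5,6,0,0,0,0],
    [0,0,6,0,0,0,0],
    [0,0,1.5,0,0,0,0],
    [0,0,0,0,0,0,0.5],
    [0,0,0,0,0,0,1],
    [0,0,0,0,0,0,1],
    [0,0,0,0,0,0,1],
    [0,0,0,0,0,0,1],
  ],
)

```text
time: 8.53
ee_pos: [0.5789, 0.4068, 0.0265]
orientation: [0.0, -0.184, 0.983, 0.0]
wrist_force: [0.7, -0.2, 0.6]
gripper_width: 0.495
grip_force: 61.0
```

Request:
drive_tool(
  increments=[
    [0,0,0,0,0,0,1],
    [0,0,0,0,0,0,1],
  ],
)

```text
time: 8.7
ee_pos: [0.5788, 0.4068, 0.0264]
orientation: [0.0, -0.184, 0.983, 0.0]
wrist_force: [0.3, 0.4, 2.1]
gripper_width: 0.496
grip_force: 61.2
```

```bash
sed -i 's/^def go/C=C+V*.0012\ndef go/' h.py
python3 - <<'E'
from h import *
h=C+U*-.0455; go(h[0],h[1],.04); print(sensors.get_state()["wrist_force"])
E
```

```text
t 8.7 pos [0.5788 0.4068 0.0264] q [ 0.56  0.43  1.2  -0.    1.51 -1.38] head 111.2 zaxis [-0.001 -0.001  1.   ] d_tool [ 111.1 -327.2  -13.7]
[0.2643763  0.43031809 2.09401545]
```

Request:
drive_tool(
  increments=[
    [0,0,-15,0,0,0,1],
    [0,0,-33,0,0,0,1],
    [0,0,-35,0,0,0,1],
    [0,0,-35,0,0,0,1],
    [0,0,-35,0,0,0,1],
    [0,0,-35,0,0,0,1],
    [0,0,-22,0,0,0,1],
    [0,0,0,0,0,0,1],
  ],
)

```text
time: 9.37
ee_pos: [0.5795, 0.4073, 0.2449]
orientation: [0.005, -0.184, 0.983, 0.002]
wrist_force: [0.5, 0.1, 1.4]
gripper_width: 0.497
grip_force: 61.1
```

Request:
drive_tool(
  increments=[
    [10,-20,0,0,0,0,1],
    [14,-36,0,0,0,0,1],
    [14,-38,0,0,0,0,1],
    [14,-38,0,0,0,0,1],
    [14,-38,0,0,0,0,1],
    [14,-38,0,0,0,0,1],
    [14,-38,0,0,0,0,1],
    [10,-36,0,0,0,0,1],
  ],
)

```text
time: 10.03
ee_pos: [0.5825, 0.104, 0.2352]
orientation: [-0.001, -0.184, 0.983, -0.0]
wrist_force: [0.3, -0.2, -0.8]
gripper_width: 0.497
grip_force: 61.1
```

Request:
drive_tool(
  increments=[
    [7,-27,30,0,0,0,1],
    [0,-15,30,0,0,0,1],
    [0,-3,30,0,0,0,1],
    [0,0,20,0,0,0,1],
    [0,0,0,0,0,0,1],
    [0,0,0,0,0,0,1],
  ],
)

```text
time: 10.53
ee_pos: [0.592, 0.0616, 0.1241]
orientation: [-0.002, -0.184, 0.983, 0.0]
wrist_force: [-0.2, 0.1, -0.5]
gripper_width: 0.499
grip_force: 61.1
```

Run:
```python
from h import *
h=C+U*-.0455; go(h[0],h[1],.04); s=sensors.get_state(); print(s["wrist_force"],s["gripper_width"])
```

```text
t 10.53 pos [0.592  0.0616 0.1241] q [ 0.05  0.09  1.42  0.    1.63 -1.89] head 111.19 zaxis [0.004 0.    1.   ] d_tool [-1.8 -0.7 84.1]
[-0.23198414  0.14297817 -0.45472203] 0.49874070536234255
```

Request:
drive_tool(
  increments=[
    [-1,-0.5,25,0,0,0,1],
    [0,0,20,0,0,0,1],
    [0,0,12,0,0,0,1],
    [0,0,8,0,0,0,1],
    [0,0,0,0,0,0,1],
    [0,0,0,0,0,0,1],
  ],
)

```text
time: 11.03
ee_pos: [0.5948, 0.0618, 0.0619]
orientation: [0.001, -0.184, 0.983, -0.0]
wrist_force: [0.6, -0.8, -0.8]
gripper_width: 0.496
grip_force: 61.1
```

Run:
```python
from h import *
h=C+U*-.0455; go(h[0],h[1],.04); s=sensors.get_state(); print(s["wrist_force"],s["gripper_width"])
```

```text
t 11.03 pos [0.5948 0.0618 0.0619] q [ 0.05  0.12  1.5  -0.    1.52 -1.89] head 111.22 zaxis [-0.001 -0.     1.   ] d_tool [ 1.3  0.3 21.9]
[ 0.58127105 -0.84750789 -0.76368257] 0.49620272357581124
```

Request:
drive_tool(
  increments=[
    [1,0,8,0,0,0,1],
    [0,0,7,0,0,0,1],
    [0,0,5,0,0,0,1],
    [0,0,1.5,0,0,0,1],
    [0,0,0,0,0,0,1],
    [0,0,0,0,0,0,1],
  ],
)

```text
time: 11.53
ee_pos: [0.5935, 0.0612, 0.0393]
orientation: [-0.0, -0.184, 0.983, 0.0]
wrist_force: [-0.2, 0.0, -1.4]
gripper_width: 0.494
grip_force: 61.3
```

Request:
drive_tool(
  increments=[
    [0,0,0,0,0,0,0.45],
    [0,0,0,0,0,0,0.3],
    [0,0,0,0,0,0,0],
    [0,0,0,0,0,0,0],
    [0,0,0,0,0,0,0],
    [0,0,0,0,0,0,0],
  ],
)

```text
time: 12.03
ee_pos: [0.5935, 0.0612, 0.0395]
orientation: [0.0, -0.184, 0.983, -0.0]
wrist_force: [0.5, 0.0, 1.0]
gripper_width: 1.002
grip_force: 0.0
```

Request:
drive_tool(
  increments=[
    [0,0,-15,0,0,0,0],
    [0,0,-35,0,0,0,0],
    [0,0,-35,0,0,0,0],
    [0,0,-35,0,0,0,0],
    [0,0,-35,0,0,0,0],
    [0,0,-15,0,0,0,0],
    [0,0,0,0,0,0,0],
    [0,0,0,0,0,0,0],
  ],
)

```text
time: 12.7
ee_pos: [0.594, 0.0612, 0.2105]
orientation: [0.001, -0.184, 0.983, -0.0]
wrist_force: [-1.1, -0.2, -0.7]
gripper_width: 0.998
grip_force: 0.0
```

Run:
```python
from h import *
go(.4365,.405,.2)
f=viewer.grab_frame("wrist")[:,:,::-1]; m=model("wrist")
print([proj(m,(*(C+U*y),z)).round(0).tolist() for y,z in ((.0215,.03),(-.0455,.092),(-.0455,.03))])
cv2.imwrite("pics/w7.png",f)
```

```text
t 12.7 pos [0.594  0.0612 0.2105] q [ 0.05  0.08  1.28 -0.    1.78 -1.9 ] head 111.2 zaxis [-0.003 -0.     1.   ] d_tool [ 22.5 377.5  10.1]
[[325.0, 101.0], [324.0, 193.0], [325.0, 176.0]]
```

View pics/w7.png

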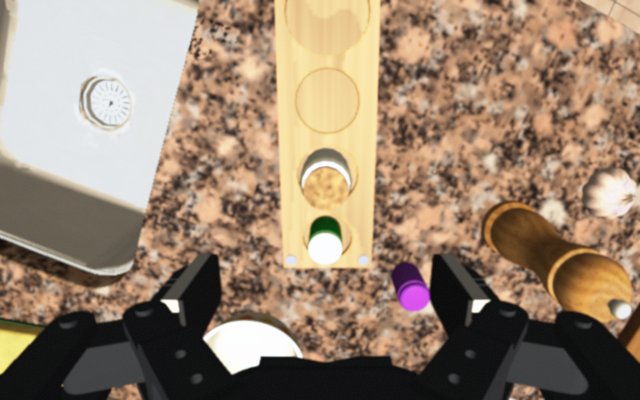

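The jar is seated, with its cork at (325,187), and the shaker hole at (327,100) matches the prediction (325,101). Next is the shaker.

Request:
drive_tool(
  increments=[
    [2,30,0,0,0,0,0],
    [3,40,0,0,0,0,0],
    [3,40,0,0,0,0,0],
    [3,40,0,0,0,0,0],
    [3,40,0,0,0,0,0],
    [3,40,0,0,0,0,0],
    [3,40,0,0,0,0,0],
    [2.5,40,0,0,0,0,0],
  ],
)

```text
time: 13.42
ee_pos: [0.4585, 0.3432, 0.2066]
orientation: [-0.002, -0.184, 0.983, -0.001]
wrist_force: [1.1, -0.0, 0.5]
gripper_width: 0.998
grip_force: 0.0
```

Request:
drive_tool(
  increments=[
    [0,40,0,0,0,0,0],
    [0,27,15,0,0,0,0],
    [0,0,20,0,0,0,0],
    [0,0,0,0,0,0,0],
    [0,0,0,0,0,0,0],
    [0,0,0,0,0,0,0],
  ],
)

```text
time: 13.92
ee_pos: [0.4363, 0.4037, 0.1738]
orientation: [-0.001, -0.183, 0.983, -0.001]
wrist_force: [0.1, -1.0, -0.5]
gripper_width: 1.002
grip_force: 0.0
```

Run:
```python
from h import *
go(.4365,.405,.055)
f=viewer.grab_frame("wrist")[:,:,::-1]; m=model("wrist")
print(proj(m,(.4365,.405,.118)),proj(m,(.4365,.405,.094)),proj(m,(.4365,.405,0)));cv2.imwrite("pics/w8.png",f)
```

```text
t 13.92 pos [0.4363 0.4037 0.1738] q [ 0.69  0.07  1.35 -0.    1.72 -1.25] head 111.15 zaxis [0.001 0.001 1.   ] d_tool [ -0.9   1.3 118.8]
[325.98358379 217.95875253] [325.91160764 206.20311701] [325.72730328 176.19116486]
```

View pics/w8.png

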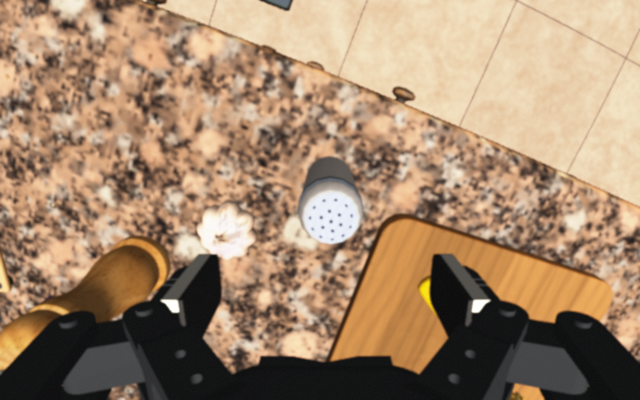

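The shaker top is at (330,216), predicted (326,218), so it is centred. I'll descend and grip.

Request:
drive_tool(
  increments=[
    [0,2,20,0,0,0,0],
    [0,0,25,0,0,0,0],
    [0,0,25,0,0,0,0],
    [0,0,20,0,0,0,0],
    [0,0,15,0,0,0,0],
    [0,0,10,0,0,0,0],
    [0,0,2,0,0,0,0],
    [0,0,0,0,0,0,0],
  ],
)

```text
time: 14.63
ee_pos: [0.4359, 0.406, 0.0578]
orientation: [0.0, -0.183, 0.983, 0.0]
wrist_force: [-0.0, 0.1, 0.1]
gripper_width: 1.0
grip_force: 0.0
```

Request:
drive_tool(
  increments=[
    [0,0,0,0,0,0,0.4],
    [0,0,0,0,0,0,1],
    [0,0,0,0,0,0,1],
    [0,0,0,0,0,0,1],
    [0,0,0,0,0,0,1],
    [0,0,0,0,0,0,1],
    [0,0,0,0,0,0,1],
  ],
)

```text
time: 15.22
ee_pos: [0.436, 0.407, 0.0588]
orientation: [0.001, -0.184, 0.983, 0.001]
wrist_force: [0.7, 1.0, 6.2]
gripper_width: 0.476
grip_force: 61.1
```

Run:
```python
from h import *
h=C+U*.0215; go(h[0],h[1],.068); s=sensors.get_state(); print(s["wrist_force"],s["gripper_width"])
```

```text
t 15.22 pos [0.436  0.407  0.0588] q [ 0.69  0.11  1.51  0.    1.51 -1.25] head 111.21 zaxis [-0.002 -0.002  1.   ] d_tool [  45.  -378.7   -9.6]
[0.72202014 0.95447266 6.21417013] 0.4755809758731497
```

Request:
drive_tool(
  increments=[
    [0,0,-12,0,0,0,1],
    [0,0,-25,0,0,0,1],
    [0,0,-35,0,0,0,1],
    [5,-15,-30,0,0,0,1],
    [8,-32,0,0,0,0,1],
    [8,-36,0,0,0,0,1],
    [8,-36,0,0,0,0,1],
    [8,-36,0,0,0,0,1],
  ],
)

```text
time: 15.88
ee_pos: [0.4566, 0.247, 0.1597]
orientation: [-0.0, -0.184, 0.983, -0.0]
wrist_force: [0.4, -0.5, -1.2]
gripper_width: 0.476
grip_force: 60.7
```

Request:
drive_tool(
  increments=[
    [8,-36,0,0,0,0,1],
    [0,-36,0,0,0,0,1],
    [0,-36,0,0,0,0,1],
    [0,-36,0,0,0,0,1],
    [0,-36,0,0,0,0,1],
    [0,-28,0,0,0,0,1],
    [0,-14,0,0,0,0,1],
    [0,-2,0,0,0,0,1],
  ],
)

```text
time: 16.55
ee_pos: [0.5308, 0.0344, 0.1592]
orientation: [-0.001, -0.182, 0.983, -0.0]
wrist_force: [-0.5, -0.7, -1.2]
gripper_width: 0.478
grip_force: 60.8
```

Request:
drive_tool(
  increments=[
    [0,0,15,0,0,0,1],
    [0,0,20,0,0,0,1],
    [0,0,0,0,0,0,1],
    [0,0,0,0,0,0,1],
    [0,0,0,0,0,0,1],
  ],
)

```text
time: 16.97
ee_pos: [0.5305, 0.0377, 0.1253]
orientation: [0.0, -0.185, 0.983, 0.0]
wrist_force: [0.0, 0.0, 0.4]
gripper_width: 0.476
grip_force: 60.8
```

Run:
```python
from h import *
h=C+U*.0215; go(h[0],h[1],.073); s=sensors.get_state(); print(s["wrist_force"],s["gripper_width"])
```

```text
t 16.97 pos [0.5305 0.0377 0.1253] q [ 0.01 -0.09  1.6   0.    1.63 -1.94] head 111.27 zaxis [-0. -0.  1.] d_tool [-0.4 -0.2 52.3]
[0.00922591 0.0437941  0.37154814] 0.47590489246576734
```

Request:
drive_tool(
  increments=[
    [0,0,12,0,0,0,1],
    [0,0,12,0,0,0,1],
    [0,0,10,0,0,0,1],
    [0,0,8,0,0,0,1],
    [0,0,6,0,0,0,1],
    [0,0,3,0,0,0,1],
    [0,0,0,0,0,0,1],
    [0,0,0,0,0,0,1],
  ],
)

```text
time: 17.63
ee_pos: [0.5306, 0.0367, 0.0734]
orientation: [-0.0, -0.184, 0.983, -0.0]
wrist_force: [-0.2, 0.3, -1.0]
gripper_width: 0.479
grip_force: 60.8
```

Request:
drive_tool(
  increments=[
    [0,0,1.5,0,0,0,1],
    [0,0,0,0,0,0,1],
    [0,0,0,0,0,0,0.45],
    [0,0,0,0,0,0,0.3],
    [0,0,0,0,0,0,0],
    [0,0,0,0,0,0,0],
    [0,0,0,0,0,0,0],
    [0,0,0,0,0,0,0],
  ],
)

```text
time: 18.3
ee_pos: [0.5306, 0.0368, 0.0719]
orientation: [0.0, -0.184, 0.983, -0.0]
wrist_force: [-1.1, 0.2, -0.5]
gripper_width: 1.0
grip_force: 0.0
```

Request:
drive_tool(
  increments=[
    [0,0,-15,0,0,0,0],
    [0,0,-35,0,0,0,0],
    [0,0,-35,0,0,0,0],
    [0,0,-35,0,0,0,0],
    [0,0,-35,0,0,0,0],
    [0,0,-15,0,0,0,0],
    [0,0,0,0,0,0,0],
    [0,0,0,0,0,0,0],
  ],
)

```text
time: 18.97
ee_pos: [0.531, 0.0368, 0.2428]
orientation: [0.001, -0.184, 0.983, -0.0]
wrist_force: [-0.4, 0.4, -0.7]
gripper_width: 0.999
grip_force: 0.0
```

Run:
```python
from h import *
go(.58,.2615,.22)
```

```text
t 18.97 pos [0.531  0.0368 0.2428] q [ 0.01 -0.09  1.39 -0.    1.84 -1.94] head 111.2 zaxis [-0.002  0.     1.   ] d_tool [-126.9  191.8   22.9]
```

Request:
drive_tool(
  increments=[
    [-20,30,0,0,0,0,0],
    [-22,33,0,0,0,0,0],
    [-22,33,0,0,0,0,0],
    [-22,33,0,0,0,0,0],
    [-22,33,0,0,0,0,0],
    [-19,30,10,0,0,0,0],
    [0,0,10,0,0,0,0],
    [0,0,0,0,0,0,0],
  ],
)

```text
time: 19.63
ee_pos: [0.5779, 0.2631, 0.2153]
orientation: [-0.005, -0.185, 0.983, -0.001]
wrist_force: [-0.1, -1.0, -1.5]
gripper_width: 1.003
grip_force: 0.0
```

Request:
drive_tool(
  increments=[
    [0,0,0,0,0,0,0],
    [0,0,0,0,0,0,0],
  ],
)

```text
time: 19.8
ee_pos: [0.5793, 0.2605, 0.2213]
orientation: [-0.001, -0.183, 0.983, -0.0]
wrist_force: [0.1, 0.1, 0.1]
gripper_width: 0.998
grip_force: 0.0
```

Run:
```python
from h import *
go(.58,.261,.115)
f=viewer.grab_frame("wrist")[:,:,::-1]; m=model("wrist")
print(proj(m,(.58,.261,.17)),proj(m,(.58,.261,.14)),proj(m,(.58,.261,0)));cv2.imwrite("pics/w9.png",f)
```

```text
t 19.8 pos [0.5793 0.2605 0.2213] q [ 0.37  0.19  1.14 -0.    1.81 -1.57] head 111.14 zaxis [0.001 0.001 1.   ] d_tool [ -0.9   0.2 106.3]
[324.53605742 221.10320073] [324.63005448 206.11864265] [324.87612746 166.96105643]
```

View pics/w9.png

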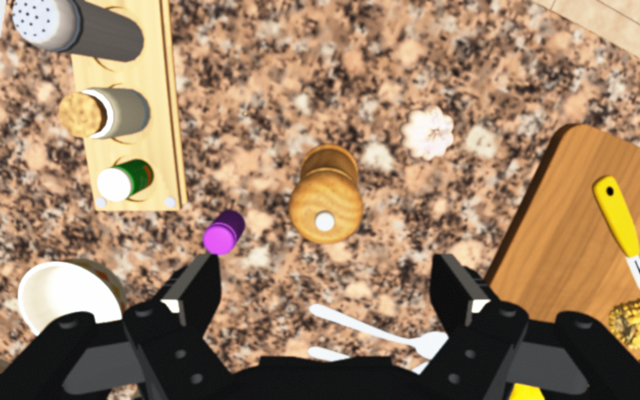

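The mill's knob is at (325,221), exactly as predicted, and the three racked items stand upright. I'll descend and grip the head.

Request:
drive_tool(
  increments=[
    [-1,0.5,20,0,0,0,0],
    [0,0,25,0,0,0,0],
    [0,0,20,0,0,0,0],
    [0,0,18,0,0,0,0],
    [0,0,12,0,0,0,0],
    [0,0,8,0,0,0,0],
    [0,0,3,0,0,0,0],
    [0,0,0,0,0,0,0],
  ],
)

```text
time: 20.52
ee_pos: [0.5804, 0.2621, 0.116]
orientation: [0.0, -0.184, 0.983, 0.0]
wrist_force: [-0.0, 0.4, -0.6]
gripper_width: 1.0
grip_force: 0.0
```

Request:
drive_tool(
  increments=[
    [0,0,0,0,0,0,0.3],
    [0,0,0,0,0,0,0.5],
    [0,0,0,0,0,0,1],
    [0,0,0,0,0,0,1],
    [0,0,0,0,0,0,1],
    [0,0,0,0,0,0,1],
    [0,0,0,0,0,0,1],
  ],
)

```text
time: 21.1
ee_pos: [0.5811, 0.2628, 0.1176]
orientation: [0.002, -0.184, 0.983, 0.0]
wrist_force: [0.2, -0.4, 5.1]
gripper_width: 0.534
grip_force: 61.7
```

Run:
```python
from h import *
h=C+U*.096; go(h[0],h[1],.13); s=sensors.get_state(); print(s["wrist_force"],s["gripper_width"])
```

```text
t 21.1 pos [0.5811 0.2628 0.1176] q [ 0.37  0.2   1.32 -0.    1.63 -1.57] head 111.2 zaxis [-0.003 -0.001  1.   ] d_tool [ 202.6 -191.4  -13. ]
[ 0.15210223 -0.36229404  5.1279006 ] 0.5344144115057905
```

Request:
drive_tool(
  increments=[
    [0,0,-4,0,0,0,1],
    [0,0,-8,0,0,0,1],
    [0,0,-12,0,0,0,1],
    [0,0,-15,0,0,0,1],
    [0,0,-15,0,0,0,1],
    [0,0,-10,0,0,0,1],
    [0,0,-5,0,0,0,1],
    [0,0,0,0,0,0,1],
  ],
)

```text
time: 21.77
ee_pos: [0.5808, 0.2628, 0.1868]
orientation: [0.001, -0.184, 0.983, 0.0]
wrist_force: [-0.0, -0.3, -1.3]
gripper_width: 0.532
grip_force: 61.4
```

Request:
drive_tool(
  increments=[
    [6,0,0,0,0,0,1],
    [14,0,0,0,0,0,1],
    [22,0,0,0,0,0,1],
    [28,0,0,0,0,0,1],
    [30,-4,0,0,0,0,1],
    [30,-8,0,0,0,0,1],
    [28,-14,0,0,0,0,1],
    [22,-20,0,0,0,0,1],
  ],
)

```text
time: 22.43
ee_pos: [0.4263, 0.1542, 0.1833]
orientation: [-0.001, -0.185, 0.983, 0.0]
wrist_force: [-0.0, -1.0, -1.2]
gripper_width: 0.537
grip_force: 61.6
```

Request:
drive_tool(
  increments=[
    [14,-25,0,0,0,0,1],
    [7,-27,0,0,0,0,1],
    [2,-27,0,0,0,0,1],
    [0,-24,0,0,0,0,1],
    [0,-19,0,0,0,0,1],
    [0,-13,0,0,0,0,1],
    [0,-7,0,0,0,0,1],
    [0,-3,0,0,0,0,1],
  ],
)

```text
time: 23.1
ee_pos: [0.4596, 0.0103, 0.1837]
orientation: [-0.001, -0.183, 0.983, 0.0]
wrist_force: [0.6, 0.4, -0.8]
gripper_width: 0.536
grip_force: 61.7
```

Request:
drive_tool(
  increments=[
    [0,0,0,0,0,0,1],
    [0,0,0,0,0,0,1],
    [0,0,0,0,0,0,1],
    [0,0,0,0,0,0,1],
    [0,0,0,0,0,0,1],
    [0,0,0,0,0,0,1],
  ],
)

```text
time: 23.6
ee_pos: [0.46, 0.0115, 0.1849]
orientation: [0.0, -0.184, 0.983, 0.0]
wrist_force: [-1.0, 0.8, -0.7]
gripper_width: 0.531
grip_force: 61.7
```

Run:
```python
from h import *
h=C+U*.096; go(h[0],h[1],.131); s=sensors.get_state(); print(s["wrist_force"],s["gripper_width"])
m=model("scene"); f=viewer.grab_frame("scene")[:,:,::-1].copy()
z=s["ee_pos"][2]-.1176; p=[proj(m,(*h,v)) for v in (z,z+.17)]; print(z,np.round(p,1))
w=viewer.grab_frame("wrist")[:,:,::-1]
a=cv2.resize(f[90:250,250:390],None,fx=2.5,fy=2.5,interpolation=cv2.INTER_CUBIC)
cv2.imwrite("pics/s2.png",np.hstack([a,w[:,120:560]]))
```

```text
t 23.6 pos [0.46   0.0115 0.1849] q [-0.05 -0.29  1.67  0.    1.76 -1.99] head 111.25 zaxis [-0. -0.  1.] d_tool [-1.2 -0.9 53.9]
[-0.99262437  0.75282693 -0.71797186] 0.5313307038436601
0.06731843976893383 [[315.8 210.3]
 [316.8 158.4]]
```

View pics/s2.png

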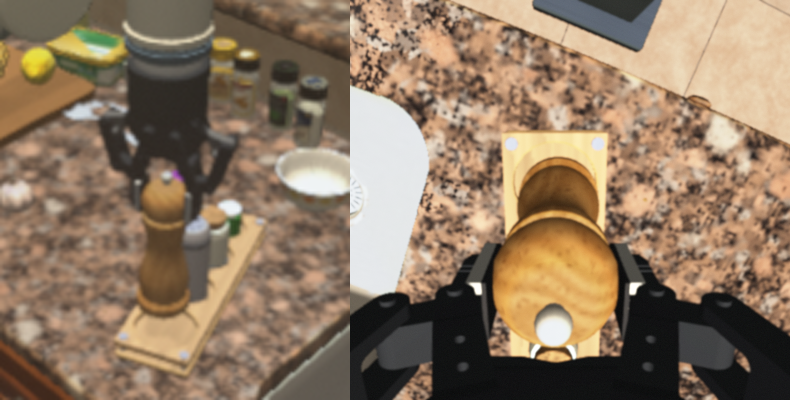

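The mill hangs upright with its base at crop (163,303), predicted (164,301), over the widest hole. I'll lower it.

Request:
drive_tool(
  increments=[
    [-1,-0.5,6,0,0,0,1],
    [0,0,9,0,0,0,1],
    [0,0,9,0,0,0,1],
    [0,0,8,0,0,0,1],
    [0,0,6,0,0,0,1],
    [0,0,4,0,0,0,1],
    [0,0,0,0,0,0,1],
    [0,0,0,0,0,0,1],
  ],
)

```text
time: 24.37
ee_pos: [0.4611, 0.0109, 0.1426]
orientation: [-0.0, -0.184, 0.983, 0.0]
wrist_force: [-0.8, 1.0, -0.8]
gripper_width: 0.53
grip_force: 61.7
```

Request:
drive_tool(
  increments=[
    [0,0,3,0,0,0,1],
    [0,0,3,0,0,0,1],
    [0,0,2,0,0,0,1],
    [0,0,1,0,0,0,1],
    [0,0,0,0,0,0,1],
    [0,0,0,0,0,0,1],
  ],
)

```text
time: 24.87
ee_pos: [0.4612, 0.011, 0.1338]
orientation: [-0.0, -0.184, 0.983, 0.0]
wrist_force: [0.1, 0.2, -1.7]
gripper_width: 0.534
grip_force: 61.7
```

Request:
drive_tool(
  increments=[
    [0,0,2,0,0,0,1],
    [0,0,1,0,0,0,1],
    [0,0,0,0,0,0,1],
    [0,0,0,0,0,0,1],
  ],
)

```text
time: 25.2
ee_pos: [0.4611, 0.0109, 0.1307]
orientation: [-0.0, -0.184, 0.983, 0.0]
wrist_force: [0.7, 0.0, -0.7]
gripper_width: 0.533
grip_force: 61.7
```

Request:
drive_tool(
  increments=[
    [0,0,0,0,0,0,0.45],
    [0,0,0,0,0,0,0.35],
    [0,0,0,0,0,0,0.2],
    [0,0,0,0,0,0,0],
    [0,0,0,0,0,0,0],
    [0,0,0,0,0,0,0],
    [0,0,0,0,0,0,0],
  ],
)

```text
time: 25.78
ee_pos: [0.4612, 0.0109, 0.1309]
orientation: [0.0, -0.184, 0.983, -0.0]
wrist_force: [-0.2, -0.2, 0.5]
gripper_width: 0.996
grip_force: 0.0
```

Request:
drive_tool(
  increments=[
    [0,0,-10,0,0,0,0],
    [0,0,-20,0,0,0,0],
    [0,0,-30,0,0,0,0],
    [0,0,-30,0,0,0,0],
    [0,0,-20,0,0,0,0],
    [0,0,0,0,0,0,0],
    [0,0,0,0,0,0,0],
  ],
)

```text
time: 26.37
ee_pos: [0.4618, 0.0109, 0.243]
orientation: [0.002, -0.184, 0.983, -0.0]
wrist_force: [0.9, 0.0, -0.0]
gripper_width: 0.998
grip_force: 0.0
```

Run:
```python
from h import *
m=model("scene"); f=viewer.grab_frame("scene")[:,:,::-1].copy()
w=viewer.grab_frame("wrist")[:,:,::-1]
print([proj(m,(*(C+U*y),z)).round(0) for y,z in((.096,.182),(.0215,.13))])
a=cv2.resize(f[110:250,250:370],None,fx=2.857,fy=2.857,interpolation=cv2.INTER_CUBIC)
cv2.imwrite("pics/s3.png",np.hstack([a,w[:400,120:560]])); print(a.shape)
```

```text
[array([316., 177.]), array([327., 177.])]
(400, 343, 3)
```

View pics/s3.png

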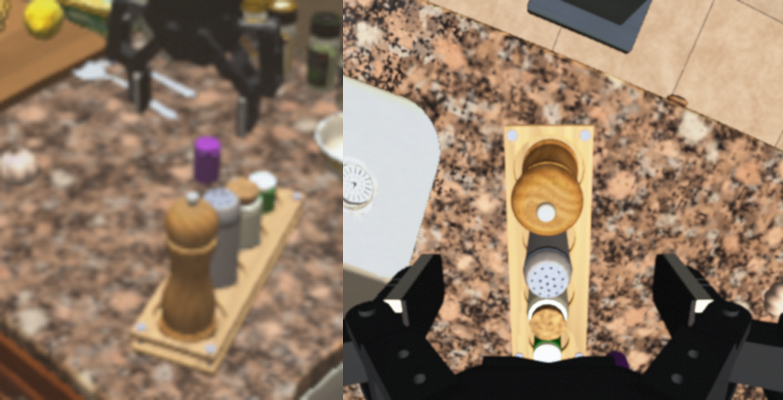

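All four stand upright in a line in the rack, with the mill's knob at (547,213), shaker (548,275), jar (548,322) and tin (547,352). The gripper is clear, so I'll hand in.

```bash
python3 -c "
from workcell import workorder
print(workorder.hand_in())"
```

```text
the job is handed in; nothing more can be done
None
```

The pepper mill, steel shaker, cork jar and green tin stand upright in the rack, from widest hole to narrowest. The gripper is clear, and the job was handed in after about 26 s; the hand-in gave no verdict.

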